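Reverse the collet row into the lathe rack

ROBOT

A 7-joint arm with a two-finger parallel gripper is mounted at the origin on the work surface. World frame = base frame: x ahead of the robot, y to its left, z up, the work surface at z = 0. Lengths are in m, angles in degrees, forces in N, time in s.
With the tool pointing down it reaches from about 0.425 to 0.95 m from the base axis. Payload 16.7 kg.
Tool frame: the origin (TCP) lies on the centre line of the jaws, within the pads' length; the fingertips stand 8 mm ahead of it and the grasp point (between the pads) lies 11 mm behind it; z points along the fingers, y is the line along which they close (so a half turn about z gives the same grasp; the last joint's range is limited). The gripper opens to 94 mm and grips with 3 to 60 N. Pads are 16 mm wide; open, the fingers measure 119 mm over their backs; the gripper's body (75 mm by 177 mm) begins 78 mm behind the grasp point.
Start: joints at [55.548, 24.414, 4.234, 92.017, -1.954, 63.644, -3.845], TCP at [0.295, -0.607, 0.213] pointing down, gripper open.
Joint ranges: [-163.25, 163.25], [-28.42, 122.38], [-70.27, 78.77], [12.13, 141.07], [-58.53, 238.53], [9.26, 117.41], [-156.51, 156.51]. Speed limits (degrees/s): [108.29, 108.29, 136.94, 136.94, 172.46, 172.46, 172.46].

INTERFACE

Orientations are given as a 3x3 rotation matrix whose columns are the frame's x, y, z axes.
In Python, from station import get_state, snapshot, finish_job, masks_of gives the robot as it stands. The module is installed in compiled form; this text tells all that it offers.
- The arm moves only by the tool apply_moves, never from a script. Its argument "series" is a list of rows, each a list of 7 numbers: the turn, a rotation vector about the world's x, y, z in degrees, then the shift along the world's x, y, z in mm, then the finger opening in mm, from 0 to 94. A call has 1 to 12 rows; each row shifts and turns the commanded pose from where the row before left it; what a row does not reach is not made up. A row lasts 1/12 s, in which the tool goes at most 41.7 mm and 7.16 degrees, less where a joint would pass 70% of its speed; a pose out of reach is approached as far as the arm can. A call with a gripper value outside its range is refused whole. The fingers move at their own pace and stop on an object; "squeeze" is the grip in N (left out, the last holds). Time passes only in rows, so rows that do not move let the fingers close. It gives the time, the measured TCP pose, the force, the opening and the grip force at its end, in the units of the state.
- get_state(): the state, without advancing time (a new reading comes with each control period).
- snapshot(name): name is "scene" or "side" or "wrist"; returns a dict with "frame" (480x640x3 uint8, red, green, blue), "range_z" (480x640 float32, m along the optical axis (not along the pixel's ray), 0 where there is no reading), "mtx" (3x3 intrinsics, pixels), "k1" (the pictures are not rectified: a ray, as slopes to the right and down, at radius r is drawn at 1 + k1 r^2 times it, then the intrinsics apply), "camera_from_world" (4x4, takes a point from world to camera coordinates); the wrist camera has in their place "hand_eye" (4x4, takes a point from camera to tool coordinates, whose origin is the TCP and whose axes are the flange's). Camera axes: x right, y down, z forward; pixel columns grow to the right and rows downward; lengths in m; the calibration is good to about 2 mm. A picture is of the moment at which its call begins: read the wrist's pose just before it.
- finish_job(): hands the job in; it is judged then, once.
Trained networks look in a picture, given as the dict that the camera call returned (one of the last four; its "shot" number tells which), for a name from the list of things; names that differ only in an ending like _2 or _b are one class to them, and where a whole thing is asked for, a point or a joint stands for the part that bears it (a point fixed in the world has none). Each returns a list of dicts, best first, with "p" (0 to 1); they miss things now and then, are a little off and sometimes report something else, mostly with a low value. They report only what shows in the picture. A call takes as long as a camera call. They do not tell look-alikes from the thing itself.
- masks_of(picture, name): "mask" (480x640 bool, what is visible of it) and "box" ([left, top, right, bottom] in pixels, round what is visible of it).
The state is a dict: "t": time; "joint_pos": joint angles; "joint_velocities": joint speeds; "joint_efforts": joint torques, N m; "tcp_pos": TCP position; "tcp_rot": TCP orientation; "wrist_force": force on the tool from outside, world axes, zero at the start; "torque": the same for the moment, N m; "opening": finger opening in m; "gripper_force": force on a finger pad.
Only numpy, scipy, OpenCV 4.12 (cv2) and the standard library are available. Lean on these libraries where they do the work, as an engineer would, in place of code of your own. Each camera call takes 0.05 s, during which the arm holds its last target. There are 200 camera calls.

TASK

Move the four lathe collets from the wooden rack to the green steel rack in reverse order, for the turner who stands on the other side of the lathe: the collet that is leftmost in the wooden rack, as seen from the robot, goes into the rightmost pocket of the steel rack, the second from the left into the second from the right, and so on. Each must end standing upright, nose up, on the floor of its own pocket; lower the collets into place rather than dropping them, and leave the oil bottle, chuck key and stop block where they are.

Things in the scene. Friction and masses are not known exactly. Their poses are not given: they have to be found in the camera images.
- collet_red_mid (a point): Centre (half-way up) of the loose red lathe collet: an upright steel cylinder 32 mm in diameter, with a red nose ring 37 mm in diameter on its top 16 mm; 83 mm tall overall (41.5 mm above and below this point), about 0.25 kg. z points up along it. It stands freely, nose up, on the floor of its pocket; centre 53.5 mm above the table when standing in a pocket of either rack.
- collet_blue_mid (a point): Centre (half-way up) of the loose blue lathe collet: an upright steel cylinder 32 mm in diameter, with a blue nose ring 37 mm in diameter on its top 16 mm; 83 mm tall overall (41.5 mm above and below this point), about 0.25 kg. z points up along it. It stands freely, nose up, on the floor of its pocket; centre 53.5 mm above the table when standing in a pocket of either rack.
- collet_yellow_mid (a point): Centre (half-way up) of the loose yellow lathe collet: an upright steel cylinder 32 mm in diameter, with a yellow nose ring 37 mm in diameter on its top 16 mm; 83 mm tall overall (41.5 mm above and below this point), about 0.25 kg. z points up along it. It stands freely, nose up, on the floor of its pocket; centre 53.5 mm above the table when standing in a pocket of either rack.
- collet_white_mid (a point): Centre (half-way up) of the loose white lathe collet: an upright steel cylinder 32 mm in diameter, with a white nose ring 37 mm in diameter on its top 16 mm; 83 mm tall overall (41.5 mm above and below this point), about 0.25 kg. z points up along it. It stands freely, nose up, on the floor of its pocket; centre 53.5 mm above the table when standing in a pocket of either rack.
- home_red: The red-tagged pocket block of the wooden rack in which the red collet starts; it never moves. Light wood, 62 x 62 mm outside, 20 mm tall; square pocket 54 x 54 mm, floor 4 mm above the origin, walls 4 mm thick. A red tag (18 x 50 x 10 mm) lies in front of it (its -x side). Origin: centre of the underside, 8 mm above the table. x away from the robot, y along the row to the robot's left (the rack's axes).
- home_blue: The blue-tagged pocket block of the wooden rack in which the blue collet starts; it never moves. Light wood, 62 x 62 mm outside, 20 mm tall; square pocket 54 x 54 mm, floor 4 mm above the origin, walls 4 mm thick. A blue tag (18 x 50 x 10 mm) lies in front of it (its -x side). Origin: centre of the underside, 8 mm above the table. x away from the robot, y along the row to the robot's left (the rack's axes).
- home_yellow: The yellow-tagged pocket block of the wooden rack in which the yellow collet starts; it never moves. Light wood, 62 x 62 mm outside, 20 mm tall; square pocket 54 x 54 mm, floor 4 mm above the origin, walls 4 mm thick. A yellow tag (18 x 50 x 10 mm) lies in front of it (its -x side). Origin: centre of the underside, 8 mm above the table. x away from the robot, y along the row to the robot's left (the rack's axes).
- home_white: The white-tagged pocket block of the wooden rack in which the white collet starts; it never moves. Light wood, 62 x 62 mm outside, 20 mm tall; square pocket 54 x 54 mm, floor 4 mm above the origin, walls 4 mm thick. A white tag (18 x 50 x 10 mm) lies in front of it (its -x side). Origin: centre of the underside, 8 mm above the table. x away from the robot, y along the row to the robot's left (the rack's axes).
- wood_rack: The fixed wooden storage rack: a dark base board 8 mm thick, 94 x 264 mm, carrying the four pocket blocks in a row at 62 mm spacing. Origin: on the table at the middle of the row; y runs along the row to the left as seen from the robot, x away from the robot, z up. Block centres at y = +93, +31, -31, -93 mm, x = 0, in shuffled colour order. It can stand left or right of the green rack, at a slight angle.
- steel_rack: The fixed green steel rack, empty at the start: 62 x 248 mm, 28 mm tall, with four square pockets 54 x 54 mm in a row; pocket floors 12 mm above the table, walls up to 28 mm; outer walls 4 mm thick, dividers 8 mm. A low fixing ear (10 mm tall with its screw) sticks out 22 mm at each end. Origin: on the table at the middle of the row; y runs along the row to the left as seen from the robot, x away from the robot, z up. Pocket centres at y = +93, +31, -31, -93 mm, x = 0.
- oil_bottle: Bystander: amber oil bottle with red cap, 52 mm in diameter, 130 mm tall, standing. Origin: centre of the underside.
- chuck_key: Bystander: steel T-shaped chuck key lying flat, about 100 mm across the T bar, 90 mm long, 18 mm thick. Origin: on the table under the middle of the T bar.
- stop_block: Bystander: wooden block 100 x 55 x 45 mm with a brass knob on top (70 mm tall in all). Origin: centre of the underside.
Not all that is in view belongs to the job. What is shaped like the part that bears collet_white_mid but pink or purple is not meant.

How it is judged (in metres and radians):
At the end, for the whole second after the job is handed in: Each collet stands upright (tilt under 0.1 rad), at rest, on the floor of the steel rack's pocket that mirrors its start: start block at y in the wooden rack, pocket at -y in the steel rack, centre within 14 mm of the pocket's centre in x and y and within 5 mm of its standing height (((y of home_red in the frame of wood_rack between 0.073 and 0.113 m and y of collet_red_mid in the frame of steel_rack between -0.107 and -0.079 m) or (y of home_red in the frame of wood_rack between 0.011 and 0.051 m and y of collet_red_mid in the frame of steel_rack between -0.045 and -0.017 m) or (y of home_red in the frame of wood_rack between -0.051 and -0.011 m and y of collet_red_mid in the frame of steel_rack between 0.017 and 0.045 m) or (y of home_red in the frame of wood_rack between -0.113 and -0.073 m and y of collet_red_mid in the frame of steel_rack between 0.079 and 0.107 m)) and x of collet_red_mid in the frame of steel_rack between -0.014 and 0.014 m and z of collet_red_mid in the frame of steel_rack between 0.0485 and 0.0585 m and angle between each of collet_red_mid, collet_blue_mid, collet_yellow_mid, collet_white_mid's own z axis and vertical below 0.1 rad and linear speed of each of collet_red, collet_blue, collet_yellow, collet_white below 0.02 m/s and ((y of home_blue in the frame of wood_rack between 0.073 and 0.113 m and y of collet_blue_mid in the frame of steel_rack between -0.107 and -0.079 m) or (y of home_blue in the frame of wood_rack between 0.011 and 0.051 m and y of collet_blue_mid in the frame of steel_rack between -0.045 and -0.017 m) or (y of home_blue in the frame of wood_rack between -0.051 and -0.011 m and y of collet_blue_mid in the frame of steel_rack between 0.017 and 0.045 m) or (y of home_blue in the frame of wood_rack between -0.113 and -0.073 m and y of collet_blue_mid in the frame of steel_rack between 0.079 and 0.107 m)) and x of collet_blue_mid in the frame of steel_rack between -0.014 and 0.014 m and z of collet_blue_mid in the frame of steel_rack between 0.0485 and 0.0585 m and ((y of home_yellow in the frame of wood_rack between 0.073 and 0.113 m and y of collet_yellow_mid in the frame of steel_rack between -0.107 and -0.079 m) or (y of home_yellow in the frame of wood_rack between 0.011 and 0.051 m and y of collet_yellow_mid in the frame of steel_rack between -0.045 and -0.017 m) or (y of home_yellow in the frame of wood_rack between -0.051 and -0.011 m and y of collet_yellow_mid in the frame of steel_rack between 0.017 and 0.045 m) or (y of home_yellow in the frame of wood_rack between -0.113 and -0.073 m and y of collet_yellow_mid in the frame of steel_rack between 0.079 and 0.107 m)) and x of collet_yellow_mid in the frame of steel_rack between -0.014 and 0.014 m and z of collet_yellow_mid in the frame of steel_rack between 0.0485 and 0.0585 m and ((y of home_white in the frame of wood_rack between 0.073 and 0.113 m and y of collet_white_mid in the frame of steel_rack between -0.107 and -0.079 m) or (y of home_white in the frame of wood_rack between 0.011 and 0.051 m and y of collet_white_mid in the frame of steel_rack between -0.045 and -0.017 m) or (y of home_white in the frame of wood_rack between -0.051 and -0.011 m and y of collet_white_mid in the frame of steel_rack between 0.017 and 0.045 m) or (y of home_white in the frame of wood_rack between -0.113 and -0.073 m and y of collet_white_mid in the frame of steel_rack between 0.079 and 0.107 m)) and x of collet_white_mid in the frame of steel_rack between -0.014 and 0.014 m and z of collet_white_mid in the frame of steel_rack between 0.0485 and 0.0585 m); the robot touches nothing.
It fails at once if a collet is dropped: out of the gripper while more than 25 mm above where it stands in a pocket ((height (world z) of collet_red_mid above 0.0785 m and contact force between the fingers and collet_red below 0.05 N) or (height (world z) of collet_blue_mid above 0.0785 m and contact force between the fingers and collet_blue below 0.05 N) or (height (world z) of collet_yellow_mid above 0.0785 m and contact force between the fingers and collet_yellow below 0.05 N) or (height (world z) of collet_white_mid above 0.0785 m and contact force between the fingers and collet_white below 0.05 N)).
It fails at once if the oil bottle is moved by more than 20 mm (distance of oil_bottle from where it was at the start of the episode above 0.02 m).
It fails at once if the chuck key is moved by more than 20 mm (distance of chuck_key from where it was at the start of the episode above 0.02 m).
It fails at once if the stop block is moved by more than 20 mm (distance of stop_block from where it was at the start of the episode above 0.02 m).
It also fails if it takes over 120 s, if anything falls off the work surface, if the arm or the gripper's body presses on something with over 40 N, if the wrist force passes 120 N, or if a joint passes its speed limit or range.

## Working session

There is one attempt and no reset: what is moved stays moved. The work goes in short steps, Python scripts to look and compute and a tool call to move; the robot and the scene stay as the last step left them, time stands still between calls to the robot, and variables do not carry over. Pictures are saved under pics/ and viewed, at most 14 in all, crops included, and the job is handed in when it is done.

Besides the shell and the picture viewer there is one more tool, called after "Emit:" as name(argument=value, ...) on one line, values as JSON. apply_moves: Moves the arm, as the interface text tells. Its arguments: {"type":"object","properties":{"series":{"type":"array"},"squeeze":{"type":"number"}},"required":["series"]}

```bash
mkdir -p pics
cat > h.py <<'E'
import numpy as np, cv2
from station import get_state, snapshot, finish_job, masks_of
def save(s,n): cv2.imwrite('pics/'+n+'.png', s['frame'][:,:,::-1])
def cloud(s, T=None):
    K=s['mtx']; v,u=np.mgrid[0:480,0:640]
    d=np.stack([(u-K[0,2])/K[0,0],(v-K[1,2])/K[1,1]],-1); x=d.copy()
    for _ in range(8): x=d/(1+s['k1']*(x**2).sum(-1,keepdims=True))
    z=s['range_z']; P=np.stack([x[...,0]*z,x[...,1]*z,z,np.ones_like(z)],-1)
    if T is None: T=np.linalg.inv(s['camera_from_world'])
    W=(P@T.T)[...,:3]; W[z<=0]=np.nan
    return W
def wristT(st,s):
    T=np.eye(4); T[:3,:3]=np.array(st['tcp_rot']); T[:3,3]=st['tcp_pos']; return T@s['hand_eye']
E
python3 - <<'E'
from h import *
st=get_state(); print({k:np.round(v,3).tolist() for k,v in st.items()})
for n in ('scene','side'):
    s=snapshot(n); save(s,n); np.savez(n,**{k:v for k,v in s.items()}); W=cloud(s)
    print(n,np.linalg.inv(s['camera_from_world'])[:3,3].round(2))
    for nm in ['collet_red_mid','collet_blue_mid','collet_yellow_mid','collet_white_mid','home_red','home_blue','home_yellow','home_white','wood_rack','steel_rack','oil_bottle','chuck_key','stop_block']:
        for r in masks_of(s,nm)[:3]:
            p=W[r['mask']]; p=p[~np.isnan(p[:,0])]
            if len(p): print(nm,round(r['p'],2),np.array(r['box']).round().tolist(),np.median(p,0).round(3),p.min(0).round(3),p.max(0).round(3))
E
```

```text
{'t': 0.0, 'joint_pos': [55.547, 24.449, 4.233, 92.051, -1.953, 63.645, -3.846], 'joint_velocities': [-0.003, -0.003, -0.065, -0.034, -0.048, 0.0, 0.066], 'joint_efforts': [0.001, -93.581, 3.667, -45.42, -0.049, 0.02, 0.0], 'tcp_pos': [0.294, -0.607, 0.213], 'tcp_rot': [[0.9, 0.437, -0.001], [0.437, -0.9, 0.001], [-0.0, -0.001, -1.0]], 'wrist_force': [0.712, -0.761, -0.259], 'torque': [0.02, -0.01, 0.027], 'gripper_force': 0.0, 'opening': 0.094}
scene [ 1.44 -0.55  1.09]
collet_red_mid 0.93 [245.0, 252.0, 260.0, 287.0] [ 0.561 -0.212  0.07 ] [ 0.448 -0.228 -0.002] [ 0.578 -0.157  0.1  ]
collet_blue_mid 0.85 [216.0, 264.0, 238.0, 298.0] [ 0.575 -0.276  0.072] [ 0.454 -0.292 -0.008] [ 0.585 -0.225  0.099]
collet_yellow_mid 0.56 [278.0, 222.0, 296.0, 254.0] [ 0.52  -0.096  0.069] [ 0.396 -0.111 -0.004] [ 0.531 -0.029  0.1  ]
collet_white_mid 0.95 [326.0, 263.0, 341.0, 301.0] [ 0.681 -0.074  0.06 ] [ 0.654 -0.087 -0.004] [ 0.691 -0.052  0.089]
collet_white_mid 0.91 [264.0, 233.0, 278.0, 271.0] [ 0.545 -0.156  0.071] [ 0.518 -0.17   0.014] [ 0.554 -0.134  0.101]
collet_white_mid 0.8 [247.
[... 2368 characters left out ...]
 0.007] [ 0.545 -0.049  0.029]
wood_rack 0.56 [336.0, 228.0, 381.0, 270.0] [ 0.487 -0.068  0.007] [ 0.448 -0.308 -0.004] [ 0.537 -0.042  0.019]
steel_rack 0.62 [256.0, 265.0, 318.0, 344.0] [0.574 0.182 0.014] [ 0.528  0.029 -0.003] [0.632 0.303 0.03 ]
oil_bottle 0.95 [176.0, 328.0, 209.0, 393.0] [0.604 0.473 0.071] [ 0.589  0.385 -0.001] [0.716 0.488 0.131]
oil_bottle 0.55 [350.0, 199.0, 383.0, 208.0] [ 0.609 -0.462  0.011] [ 0.551 -0.509 -0.003] [ 0.655 -0.266  0.095]
chuck_key 0.58 [351.0, 198.0, 384.0, 208.0] [ 0.605 -0.462  0.012] [ 0.564 -0.485  0.005] [ 0.645 -0.388  0.019]
stop_block 0.69 [241.0, 225.0, 279.0, 250.0] [ 0.786 -0.039  0.036] [ 0.739 -0.181 -0.003] [ 0.887 -0.015  0.072]
```

Run:
```python
from h import *
S={n:dict(np.load(n+'.npz',allow_pickle=True)) for n in('scene','side')}
f=S['scene']['frame'][150:380,130:530]; cv2.imwrite('pics/crop1.png',cv2.resize(f,(800,460),interpolation=cv2.INTER_CUBIC)[:,:,::-1])
C={'yellow':(.512,-.09),'white':(.537,-.148),'red':(.553,-.21),'blue':(.567,-.27),'d1':(.67,-.068),'d2':(.388,-.128)}
for n in S:
    W=cloud(S[n]); P=W.reshape(-1,3)
    for c,(x,y) in C.items():
        m=(np.hypot(P[:,0]-x,P[:,1]-y)<.032)&(P[:,2]>.07)
        p=P[m]; zt=np.percentile(p[:,2],95) if len(p) else 0; q=p[p[:,2]>zt-.006]
        # 37mm min circle of top
        (cx,cy),r=cv2.minEnclosingCircle(q[:,:2].astype(np.float32)) if len(q) else ((0,0),0)
        print(n,c,len(q),q.mean(0).round(4),'circ',round(cx,4),round(cy,4),round(r,4))
    m=(P[:,0]>.48)&(P[:,0]<.68)&(P[:,1]>-.02)&(P[:,1]<.32)&(P[:,2]>.02)&(P[:,2]<.036)
    print(n,'steel',cv2.minAreaRect(P[m][:,:2].astype(np.float32)),m.sum(), np.median(P[m],0))
```

```text
scene yellow 143 [ 0.5112 -0.0933  0.0951] circ 0.5109 -0.0922 0.02
scene white 137 [ 0.5357 -0.151   0.0949] circ 0.5354 -0.1515 0.0204
scene red 157 [ 0.5515 -0.2091  0.0949] circ 0.552 -0.2071 0.0215
scene blue 178 [ 0.5652 -0.2735  0.0943] circ 0.5643 -0.2732 0.0205
scene d1 155 [ 0.6718 -0.0684  0.0832] circ 0.6711 -0.0675 0.0201
scene d2 113 [ 0.3879 -0.1274  0.0814] circ 0.3863 -0.1277 0.0205
scene steel ((0.5801699757575989, 0.15329661965370178), (0.0690799430012703, 0.2553819417953491), 8.324723243713379) 881 [0.5816698  0.14942977 0.02603167]
side yellow 88 [ 0.5076 -0.088   0.094 ] circ 0.5088 -0.0904 0.0203
side white 81 [ 0.5323 -0.1463  0.0938] circ 0.5318 -0.1472 0.0197
side red 70 [ 0.5472 -0.2041  0.094 ] circ 0.5479 -0.2069 0.0202
side blue 64 [ 0.5617 -0.2692  0.094 ] circ 0.561 -0.272 0.0206
side d1 85 [ 0.668  -0.0635  0.0818] circ 0.6672 -0.0663 0.021
side d2 88 [ 0.3826 -0.124   0.0826] circ 0.3829 -0.1246 0.0206
side steel ((0.578362226486206, 0.1543441116809845), (0.06391911953687668, 0.2545034885406494), 8.477940559387207) 843 [0.5767766  0.16192708 0.02605571]
```

View pics/crop1.png

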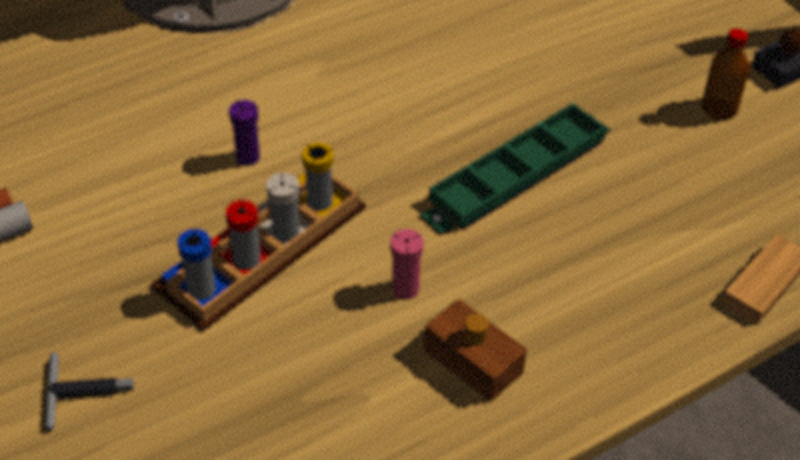

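View pics/side.png

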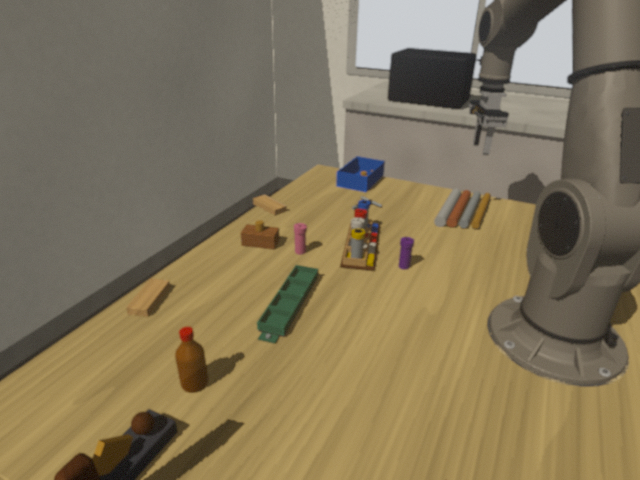

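Crop: blue collet at (195,245), red (242,215), white (283,185), yellow (317,155), all in the wooden rack. The look-alikes are purple (245,130) and pink (406,265), both standing on the table. The white one meant is the collet at (283,185), since it has a white ring, a steel body and stands in the rack; the crop confirms this. From the robot's left the order is yellow, white, red, blue. The side view shows the green rack clear at (290,300) and the bottle at (190,360).

I'll go above the wood rack and turn the jaws across the row.

Emit:
apply_moves(series=[[0,0,6.7,20,35,6,94],[0,0,6.7,20,35,6,94],[0,0,6.7,20,35,6,94],[0,0,6.7,20,35,6,94],[0,0,6.7,20,35,6,94],[0,0,6.7,20,35,6,94],[0,0,6.7,20,35,6,94],[0,0,6.7,20,35,6,94],[0,0,6.7,20,35,6,94],[0,0,6.7,20,35,6,94],[0,0,6.7,20,35,6,94],[0,0,6.7,20,35,6,94]], squeeze=30)

```text
t: 2.4
tcp_pos: [0.5352, -0.1855, 0.2861]
tcp_rot: [[-0.286, 0.958, 0.0], [0.958, 0.286, -0.0], [-0.0, 0.0, -1.0]]
wrist_force: [0.2, 0.3, 0.3]
opening: 0.0943
gripper_force: 0.0
```

Emit:
apply_moves(series=[[0,0,0,0,0,0,94],[0,0,0,0,0,0,94],[0,0,0,0,0,0,94]])

```text
t: 2.65
tcp_pos: [0.5345, -0.1875, 0.2854]
tcp_rot: [[-0.28, 0.96, -0.0], [0.96, 0.28, -0.0], [-0.0, -0.0, -1.0]]
wrist_force: [-0.2, 0.3, 0.2]
opening: 0.0941
gripper_force: 0.0
```

Run:
```python
from h import *
st=get_state(); s=snapshot('wrist'); save(s,'w1'); print(st['tcp_pos'],np.round(st['tcp_rot'],3).tolist(),np.round(st['joint_pos'],1))
W=cloud(s,wristT(st,s)); P=W.reshape(-1,3)
C={'yellow':(.512,-.09),'white':(.537,-.148),'red':(.553,-.21),'blue':(.567,-.27)}
for c,(x,y) in C.items():
    p=P[(np.hypot(P[:,0]-x,P[:,1]-y)<.032)&(P[:,2]>.07)]
    if len(p)<20: print(c,'none'); continue
    q=p[p[:,2]>np.percentile(p[:,2],95)-.006]; print(c,len(q),q.mean(0).round(4),cv2.minEnclosingCircle(q[:,:2].astype(np.float32)))
```

```text
[ 0.5344842  -0.18752703  0.28538759] [[-0.28, 0.96, -0.0], [0.96, 0.28, -0.0], [-0.0, -0.0, -1.0]] [ 31.3  12.3 -21.7 100.    4.9  68.6  24.6]
yellow 1017 [ 0.5093 -0.092   0.0949] ((0.5090696811676025, -0.09203481674194336), 0.018078701570630074)
white 12690 [ 0.5411 -0.1617  0.4132] ((0.5407038927078247, -0.16086480021476746), 0.029020370915532112)
red 862 [ 0.5478 -0.2087  0.0949] ((0.5481824278831482, -0.2090091109275818), 0.018481828272342682)
blue 742 [ 0.5622 -0.2727  0.095 ] ((0.5625715851783752, -0.2731613516807556), 0.018405631184577942)
```

View pics/w1.png

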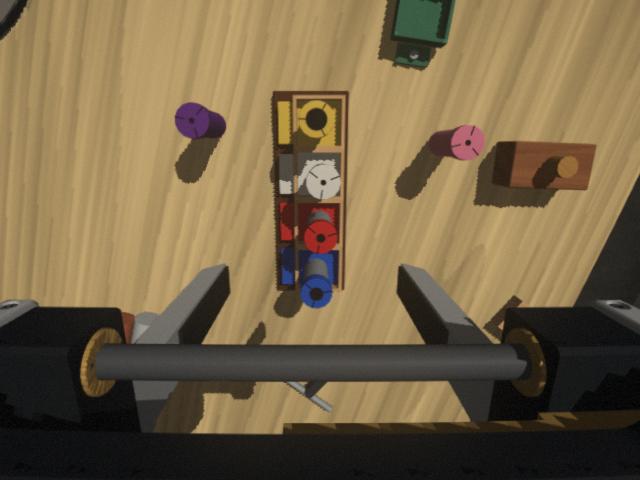

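Wrist view: the rack runs down the middle, with yellow (318,118), white (323,182), red (320,237) and blue (316,290), and tags of matching colour. Purple (193,120) and pink (467,142) stand outside it. I'll grasp yellow first.

Emit:
apply_moves(series=[[0,0,0,-8.5,32,-30,94],[0,0,0,-8.5,32,-30,94],[0,0,0,-8.5,31.5,-30,94],[0,0,0,0,0,-25,94],[0,0,0,0,0,-25,94],[0,0,0,0,0,-25,94],[0,0,0,0,0,-25,94],[0,0,0,0,0,-22,94],[0,0,0,0,0,-20,94],[0,0,0,0,0,-10,94],[0,0,0,0,0,0,94],[0,0,0,0,0,0,94]])

```text
t: 3.7
tcp_pos: [0.5107, -0.0985, 0.0495]
tcp_rot: [[-0.279, 0.96, -0.001], [0.96, 0.279, -0.0], [0.0, -0.001, -1.0]]
wrist_force: [-0.6, 0.1, 0.3]
opening: 0.0945
gripper_force: 0.0
```

Emit:
apply_moves(series=[[0,0,0,-1.5,6.5,-6.5,94],[0,0,0,0,0,0,94],[0,0,0,0,0,0,36],[0,0,0,0,0,0,20],[0,0,0,0,0,0,20],[0,0,0,0,0,0,20],[0,0,0,0,0,0,20],[0,0,0,0,0,0,20],[0,0,0,0,0,0,20],[0,0,0,0,0,0,20]], squeeze=30)

```text
t: 4.53
tcp_pos: [0.5093, -0.0915, 0.0428]
tcp_rot: [[-0.28, 0.96, -0.0], [0.96, 0.28, 0.0], [0.0, -0.0, -1.0]]
wrist_force: [-0.2, 0.5, -0.3]
opening: 0.044
gripper_force: 0.0
```

Emit:
apply_moves(series=[[0,0,0,0,0,0,20],[0,0,0,0,0,0,20],[0,0,0,0,0,0,20],[0,0,0,0,0,0,20],[0,0,0,0,0,0,20]])

```text
t: 4.95
tcp_pos: [0.5093, -0.0914, 0.0428]
tcp_rot: [[-0.28, 0.96, -0.0], [0.96, 0.28, 0.0], [0.0, -0.0, -1.0]]
wrist_force: [1.1, -0.0, -0.2]
opening: 0.0362
gripper_force: 30.0
```

Emit:
apply_moves(series=[[0,0,0,0,0,0,50],[0,0,0,0,0,0,50],[0,0,0,0,0,0,50],[0,0,0,0,0,15,50],[0,0,0,0,0,15,50],[0,0,0,0,0,0,50],[0,0,0,0,0,0,20],[0,0,0,0,0,0,20],[0,0,0,0,0,0,20],[0,0,0,0,0,0,20],[0,0,0,0,0,0,20]], squeeze=40)

```text
t: 5.87
tcp_pos: [0.509, -0.0914, 0.0723]
tcp_rot: [[-0.28, 0.96, -0.001], [0.96, 0.28, 0.0], [0.0, -0.001, -1.0]]
wrist_force: [-0.1, 0.5, -2.1]
opening: 0.0363
gripper_force: 40.0
```

Emit:
apply_moves(series=[[0,0,0,0,0,4,20],[0,0,0,0,0,8,20],[0,0,0,0,0,8,20],[0,0,0,0,0,0,20]])

```text
t: 6.2
tcp_pos: [0.5102, -0.0915, 0.0946]
tcp_rot: [[-0.28, 0.96, 0.002], [0.96, 0.28, -0.0], [-0.001, 0.002, -1.0]]
wrist_force: [0.8, -0.0, -1.7]
opening: 0.0363
gripper_force: 40.0
```

Run:
```python
from h import *
st=get_state();s=snapshot('wrist'); save(s,'w2'); print(st['tcp_pos'],st['opening'],st['gripper_force'])
W=cloud(s,wristT(st,s))
P=W.reshape(-1,3)
p=P[(np.hypot(P[:,0]-.509,P[:,1]+.092)<.018)&(P[:,2]>.04)&(P[:,2]<.2)]; print(len(p)); print(np.percentile(p[:,2],[5,50,95]) if len(p) else 0)
```

```text
[ 0.51019511 -0.09151094  0.09460969] 0.03632147659826759 39.99926805496216
5764
[0.05853714 0.11729435 0.11912744]
```

View pics/w2.png

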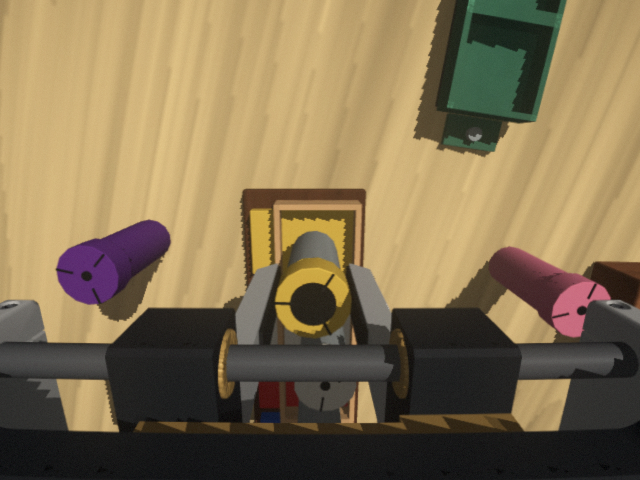

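Yellow is held by its ring at (313,290), upright, and its pocket below is empty. I'll carry it over the right-hand pocket of the steel rack.

Emit:
apply_moves(series=[[0,0,0,0,0,20,20],[0,0,-1,10,18,20,20],[0,0,-1,10,18,15,20],[0,0,-1,10,18,0,20],[0,0,-1,10,18,0,20],[0,0,-1,10,18,0,20],[0,0,-1,10,18,0,20],[0,0,-1,10,18,0,20],[0,0,-1,10,18,0,20],[0,0,0,2,10,0,20],[0,0,0,0,0,0,20],[0,0,0,0,0,0,20]])

```text
t: 7.25
tcp_pos: [0.5908, 0.0625, 0.1475]
tcp_rot: [[-0.145, 0.989, -0.001], [0.989, 0.145, -0.0], [-0.0, -0.001, -1.0]]
wrist_force: [-1.1, -1.3, -3.3]
opening: 0.0361
gripper_force: 40.0
```

Run:
```python
from h import *
st=get_state();s=snapshot('wrist'); save(s,'w3'); print(st['tcp_pos'],np.round(st['tcp_rot'],3).tolist(),st['gripper_force'])
W=cloud(s,wristT(st,s)); P=W.reshape(-1,3)
rgb=s['frame'].reshape(-1,3).astype(int)
g=(rgb[:,1]>rgb[:,0]*1.3)&(rgb[:,1]>rgb[:,2])&(P[:,2]>.024)&(P[:,2]<.034)
print(g.sum(),cv2.minAreaRect(P[g][:,:2].astype(np.float32)),np.percentile(P[g],[1,50,99],axis=0).round(4).tolist())
```

```text
[0.59082244 0.06251921 0.14751895] [[-0.145, 0.989, -0.001], [0.989, 0.145, -0.0], [-0.0, -0.001, -1.0]] 39.999189376831055
4749 ((0.5816510915756226, 0.1361495405435562), (0.06168299913406372, 0.21163000166416168), 8.676436424255371) [[0.5379, 0.0363, 0.0247], [0.5759, 0.1546, 0.0277], [0.6236, 0.2383, 0.0294]]
```

View pics/w3.png

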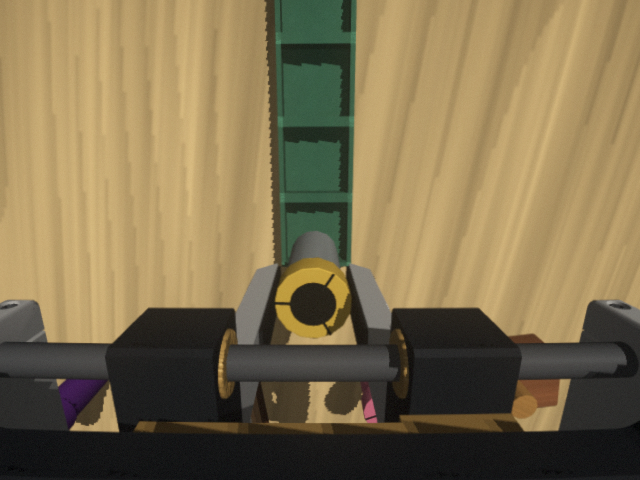

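Wrist view: the collet at (313,290) is over the nearest pocket, and the dividers at rows 40, 122 and 197 line up with the tool. I'll lower it.

Emit:
apply_moves(series=[[0,0,0,2,0,-10,20],[0,0,0,0,0,-18,20],[0,0,0,0,0,-18,20],[0,0,0,0,0,-12,20],[0,0,0,0,0,-8,20],[0,0,0,0,0,-4,20],[0,0,0,0,0,0,20],[0,0,0,0,0,0,20]])

```text
t: 7.97
tcp_pos: [0.5936, 0.0625, 0.0782]
tcp_rot: [[-0.144, 0.99, 0.0], [0.99, 0.144, 0.0], [0.0, 0.0, -1.0]]
wrist_force: [0.0, 0.0, -2.7]
opening: 0.0363
gripper_force: 40.0
```

Run:
```python
from h import *
st=get_state();s=snapshot('wrist'); print(st['tcp_pos'],st['wrist_force'])
W=cloud(s,wristT(st,s)); P=W.reshape(-1,3)
a=np.radians(8.5); R=np.array([[np.cos(a),-np.sin(a)],[np.sin(a),np.cos(a)]])
q=(P[:,:2]-[.579,.154])@R
m=(abs(q[:,0])<.018)&(P[:,2]>.023)&(P[:,2]<.033)&(q[:,1]>-.05)&(q[:,1]<.15)
h,e=np.histogram(q[m,1],np.arange(-.05,.15,.002)); print([(round(b,3),int(c)) for b,c in zip(e,h) if c>5])
m=(q[:,1]>0)&(q[:,1]<.06)&(P[:,2]>.023)&(P[:,2]<.033)&(abs(q[:,0])<.05); print(np.percentile(q[m,0],[1,99]))
```

```text
[0.59358864 0.06250183 0.07817961] [ 0.03900239  0.03523893 -2.73244408]
[(np.float64(-0.006), 23), (np.float64(-0.004), 224), (np.float64(-0.002), 173), (np.float64(0.0), 221), (np.float64(0.002), 127), (np.float64(0.056), 160), (np.float64(0.058), 291), (np.float64(0.06), 182)]
[-0.03095325  0.03078403]
```

Emit:
apply_moves(series=[[0,0,0,-0.5,0,-3,20],[0,0,0,0,0,-2,20],[0,0,0,0,0,0,20],[0,0,0,0,0,0,20]])

```text
t: 8.35
tcp_pos: [0.5928, 0.0626, 0.0729]
tcp_rot: [[-0.144, 0.99, 0.0], [0.99, 0.144, 0.0], [0.0, 0.0, -1.0]]
wrist_force: [0.2, -0.4, -3.4]
opening: 0.0365
gripper_force: 40.0
```

Emit:
apply_moves(series=[[0,0,0,0,0,-0.7,20],[0,0,0,0,0,0,20],[0,0,0,0,0,0,40],[0,0,0,0,0,0,55],[0,0,0,0,0,0,64],[0,0,0,0,0,0,64],[0,0,0,0,0,0,64],[0,0,0,0,0,20,64],[0,0,0,0,0,30,64],[0,0,0,0,0,15,64],[0,0,0,0,0,0,64]])

```text
t: 9.27
tcp_pos: [0.5946, 0.0629, 0.1406]
tcp_rot: [[-0.144, 0.99, 0.005], [0.99, 0.144, 0.001], [-0.0, 0.005, -1.0]]
wrist_force: [0.1, 0.5, -0.2]
opening: 0.0641
gripper_force: 0.0
```

Run:
```python
from h import *
st=get_state();s=snapshot('wrist'); save(s,'w4'); print(st['tcp_pos'],st['wrist_force'])
W=cloud(s,wristT(st,s)); P=W.reshape(-1,3)
p=P[(np.hypot(P[:,0]-.5926,P[:,1]-.0625)<.03)&(P[:,2]>.085)&(P[:,2]<.1)]; print(len(p),cv2.minEnclosingCircle(p[:,:2].astype(np.float32)),np.median(p,0))
```

```text
[0.59462316 0.06294313 0.14058586] [ 0.11590203  0.49152853 -0.17142637]
2324 ((0.5929985046386719, 0.06252788007259369), 0.018401630222797394) [0.5928578  0.06378412 0.09496823]
```

View pics/w4.png

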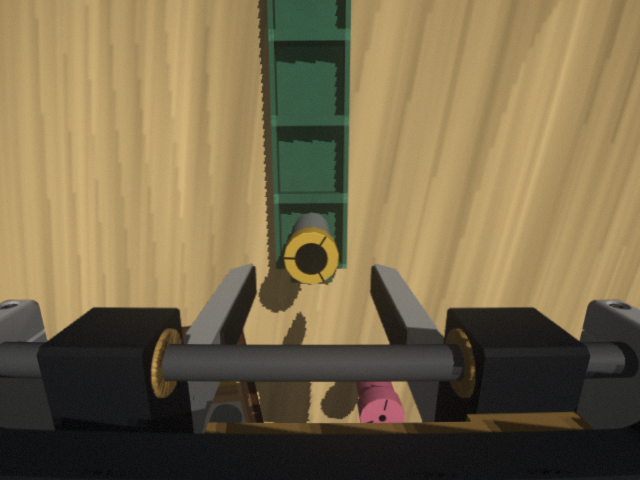

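Yellow stands in its pocket (ring at (311,257), top at 95 mm, within 1 mm of the pocket centre). Next is white.

Emit:
apply_moves(series=[[0,0,1,-7.5,-26.5,0,64],[0,0,1,-7.5,-26.5,0,64],[0,0,1,-7.5,-26.5,0,64],[0,0,1,-7.5,-26.5,0,64],[0,0,1,-7.5,-26.5,0,64],[0,0,1,-7.5,-26.5,0,64],[0,0,1,-7.5,-26.5,0,64],[0,0,1,-7.5,-26.5,0,64],[0,0,0,0,0,0,64],[0,0,0,0,0,0,64]])

```text
t: 10.15
tcp_pos: [0.5318, -0.151, 0.1361]
tcp_rot: [[-0.277, 0.961, -0.002], [0.961, 0.277, 0.0], [0.001, -0.002, -1.0]]
wrist_force: [-0.5, 1.1, -0.5]
opening: 0.064
gripper_force: 0.0
```

Run:
```python
from h import *
st=get_state();s=snapshot('wrist'); print(st['tcp_pos'],np.round(st['tcp_rot'],3).tolist())
W=cloud(s,wristT(st,s)); P=W.reshape(-1,3)
p=P[(np.hypot(P[:,0]-.533,P[:,1]+.15)<.03)&(P[:,2]>.085)&(P[:,2]<.1)]; print(len(p),cv2.minEnclosingCircle(p[:,:2].astype(np.float32)),np.median(p,0))
```

```text
[ 0.53176396 -0.15099477  0.13606766] [[-0.277, 0.961, -0.002], [0.961, 0.277, 0.0], [0.001, -0.002, -1.0]]
2416 ((0.533866286277771, -0.1500471830368042), 0.018620720133185387) [ 0.53343553 -0.14885445  0.09480063]
```

Emit:
apply_moves(series=[[0,0,0,2,1,-15,64],[0,0,0,0,0,-20,64],[0,0,0,0,0,-18,64],[0,0,0,0,0,-10,64],[0,0,0,0,0,0,64],[0,0,0,0,0,0,20],[0,0,0,0,0,0,20],[0,0,0,0,0,0,20],[0,0,0,0,0,0,20],[0,0,0,0,0,0,20],[0,0,0,0,0,0,20],[0,0,0,0,0,0,20]], squeeze=40)

```text
t: 11.2
tcp_pos: [0.5352, -0.1487, 0.0748]
tcp_rot: [[-0.28, 0.96, 0.001], [0.96, 0.28, -0.0], [-0.001, 0.001, -1.0]]
wrist_force: [-1.2, -0.4, 5.9]
opening: 0.0362
gripper_force: 40.0
```

Emit:
apply_moves(series=[[0,0,0,0,0,5,20],[0,0,0,0,0,20,20],[0,0,0,0,0,30,20],[0,0,0,0,0,30,20],[0,0,-1,5,28,20,20],[0,0,-1,5,28,0,20],[0,0,-1,5,28,0,20],[0,0,-1,5,28,0,20],[0,0,-1,5,28,0,20],[0,0,-1,5,28,0,20],[0,0,-1,5,28,0,20],[0,0,-1,5,28,0,20]])

```text
t: 12.2
tcp_pos: [0.5746, 0.0768, 0.1793]
tcp_rot: [[-0.143, 0.99, -0.0], [0.99, 0.143, -0.0], [-0.0, -0.0, -1.0]]
wrist_force: [-0.1, -0.2, -3.6]
opening: 0.0361
gripper_force: 40.0
```

Emit:
apply_moves(series=[[0,0,0,4,28,0,20],[0,0,0,3,18,0,20],[0,0,0,0,0,0,20],[0,0,0,0,0,0,20]])

```text
t: 12.53
tcp_pos: [0.5814, 0.1226, 0.179]
tcp_rot: [[-0.146, 0.989, -0.001], [0.989, 0.146, 0.0], [0.0, -0.001, -1.0]]
wrist_force: [0.6, 0.4, -3.4]
opening: 0.036
gripper_force: 40.0
```

Emit:
apply_moves(series=[[0,0,0,1.5,1,-15,20],[0,0,0,0,0,-25,20],[0,0,0,0,0,-25,20],[0,0,0,0,0,-17,20],[0,0,0,0,0,-10,20],[0,0,0,0,0,-5,20],[0,0,0,0,0,0,20],[0,0,0,0,0,0,20]])

```text
t: 13.2
tcp_pos: [0.5838, 0.1223, 0.0829]
tcp_rot: [[-0.144, 0.99, 0.001], [0.99, 0.144, 0.0], [-0.0, 0.001, -1.0]]
wrist_force: [-0.3, -0.4, -2.5]
opening: 0.0362
gripper_force: 40.0
```

Emit:
apply_moves(series=[[0,0,0,0,0.5,-4,20],[0,0,0,0,0,-3.5,20],[0,0,0,0,0,0,20],[0,0,0,0,0,0,20]])

```text
t: 13.53
tcp_pos: [0.5836, 0.1231, 0.0749]
tcp_rot: [[-0.144, 0.99, 0.001], [0.99, 0.144, 0.0], [0.0, 0.001, -1.0]]
wrist_force: [1.2, 0.6, -2.1]
opening: 0.0359
gripper_force: 40.0
```

Emit:
apply_moves(series=[[0,0,0,0,0,-0.7,20],[0,0,0,0,0,0,20],[0,0,0,0,0,0,40],[0,0,0,0,0,0,55],[0,0,0,0,0,0,64],[0,0,0,0,0,0,64],[0,0,0,0,0,0,64],[0,0,0,0,0,20,64],[0,0,0,0,0,30,64],[0,0,0,0,0,15,64],[0,0,0,0,0,0,64]])

```text
t: 14.45
tcp_pos: [0.585, 0.1237, 0.1423]
tcp_rot: [[-0.144, 0.99, 0.005], [0.99, 0.144, 0.001], [0.0, 0.005, -1.0]]
wrist_force: [0.8, 1.0, 0.3]
opening: 0.0636
gripper_force: 0.0
```

Run:
```python
from h import *
st=get_state();s=snapshot('wrist'); print(st['tcp_pos'],st['wrist_force'])
W=cloud(s,wristT(st,s)); P=W.reshape(-1,3)
p=P[(np.hypot(P[:,0]-.5835,P[:,1]-.1233)<.03)&(P[:,2]>.085)&(P[:,2]<.1)]; print(len(p),cv2.minEnclosingCircle(p[:,:2].astype(np.float32)),np.median(p,0))
```

```text
[0.58500272 0.12367591 0.14230801] [0.80602362 1.03288595 0.34696327]
2282 ((0.581971287727356, 0.12159319967031479), 0.01859811507165432) [0.58205293 0.12304957 0.09482273]
```

Emit:
apply_moves(series=[[0,0,1,-3,-30,0,64],[0,0,1,-3,-30,0,64],[0,0,1,-3,-30,0,64],[0,0,1,-3,-30,0,64],[0,0,1,-3,-30,0,64],[0,0,1,-3,-30,0,64],[0,0,1,-3,-30,0,64],[0,0,1,-3,-30,0,64],[0,0,0,-3,-30,0,64],[0,0,0,-3,-30,0,64],[0,0,0,-3,-30,0,64],[0,0,0,0,0,0,64]])

```text
t: 15.5
tcp_pos: [0.5483, -0.2135, 0.1374]
tcp_rot: [[-0.274, 0.962, -0.002], [0.962, 0.274, -0.002], [-0.001, -0.003, -1.0]]
wrist_force: [-0.8, 0.4, -1.0]
opening: 0.0637
gripper_force: 0.0
```

Run:
```python
from h import *
snapshot('wrist');st=get_state();s=snapshot('wrist'); print(st['tcp_pos'],np.round(st['tcp_rot'],3).tolist())
W=cloud(s,wristT(st,s)); P=W.reshape(-1,3)
p=P[(np.hypot(P[:,0]-.548,P[:,1]+.209)<.03)&(P[:,2]>.085)&(P[:,2]<.1)]; print(len(p),cv2.minEnclosingCircle(p[:,:2].astype(np.float32)),np.median(p,0))
```

```text
[ 0.54886417 -0.2102912   0.13746084] [[-0.276, 0.961, -0.002], [0.961, 0.276, -0.0], [0.0, -0.002, -1.0]]
2400 ((0.5483127236366272, -0.20885346829891205), 0.018545035272836685) [ 0.54816491 -0.20743571  0.09483293]
```

White is placed within 2 mm of its pocket centre. Next is red.

Emit:
apply_moves(series=[[0,0,0,0,1,-15,64],[0,0,0,0,0,-20,64],[0,0,0,0,0,-18,64],[0,0,0,0,0,-12,64],[0,0,0,0,0,0,64],[0,0,0,0,0,0,20],[0,0,0,0,0,0,20],[0,0,0,0,0,0,20],[0,0,0,0,0,0,20],[0,0,0,0,0,0,20],[0,0,0,0,0,0,20],[0,0,0,0,0,0,20]], squeeze=40)

```text
t: 16.6
tcp_pos: [0.5506, -0.2062, 0.0746]
tcp_rot: [[-0.28, 0.96, 0.001], [0.96, 0.28, -0.001], [-0.001, 0.001, -1.0]]
wrist_force: [-2.0, -0.2, 7.1]
opening: 0.0364
gripper_force: 40.0
```

Emit:
apply_moves(series=[[0,0,0,0,0,5,20],[0,0,0,0,0,20,20],[0,0,0,0,0,30,20],[0,0,0,0,0,30,20],[0,0,-1,2,20,20,20],[0,0,-1,2,30,0,20],[0,0,-1,2,30,0,20],[0,0,-1,2,30,0,20],[0,0,-1,2,30,0,20],[0,0,-1,2,30,0,20],[0,0,-1,2,30,0,20],[0,0,-1,2,30,0,20]])

```text
t: 17.6
tcp_pos: [0.566, 0.0254, 0.1791]
tcp_rot: [[-0.143, 0.99, -0.0], [0.99, 0.143, -0.0], [-0.0, -0.0, -1.0]]
wrist_force: [0.9, 1.1, -2.7]
opening: 0.0364
gripper_force: 40.0
```

Emit:
apply_moves(series=[[0,0,0,2,30,0,20],[0,0,0,2,30,0,20],[0,0,0,1,30,0,20],[0,0,0,0,30,0,20],[0,0,0,0,25,0,20],[0,0,0,0,16,0,20],[0,0,0,0,0,0,20],[0,0,0,0,0,0,20]])

```text
t: 18.27
tcp_pos: [0.5709, 0.186, 0.1789]
tcp_rot: [[-0.146, 0.989, -0.0], [0.989, 0.146, 0.0], [0.0, -0.0, -1.0]]
wrist_force: [1.3, -0.8, -3.0]
opening: 0.0361
gripper_force: 40.0
```

Emit:
apply_moves(series=[[0,0,0,3,1,-15,20],[0,0,0,0,0,-25,20],[0,0,0,0,0,-25,20],[0,0,0,0,0,-17,20],[0,0,0,0,0,-10,20],[0,0,0,0,0,-5,20],[0,0,0,0,0,-2,20],[0,0,0,0,0,0,20],[0,0,0,0,0,0,20]])

```text
t: 19.02
tcp_pos: [0.5749, 0.1861, 0.0807]
tcp_rot: [[-0.144, 0.99, 0.001], [0.99, 0.144, 0.0], [0.0, 0.001, -1.0]]
wrist_force: [0.3, 0.8, -2.9]
opening: 0.036
gripper_force: 40.0
```

Emit:
apply_moves(series=[[0,0,0,0,0,-3,20],[0,0,0,0,0,-2.5,20],[0,0,0,0,0,0,20],[0,0,0,0,0,0,20]])

```text
t: 19.35
tcp_pos: [0.5746, 0.1861, 0.0747]
tcp_rot: [[-0.144, 0.99, 0.001], [0.99, 0.144, 0.0], [0.0, 0.001, -1.0]]
wrist_force: [1.6, -0.4, -0.6]
opening: 0.0362
gripper_force: 40.0
```

Emit:
apply_moves(series=[[0,0,0,0,0,-0.4,20],[0,0,0,0,0,0,20],[0,0,0,0,0,0,40],[0,0,0,0,0,0,55],[0,0,0,0,0,0,64],[0,0,0,0,0,0,64],[0,0,0,0,0,0,64],[0,0,0,0,0,20,64],[0,0,0,0,0,30,64],[0,0,0,0,0,15,64],[0,0,0,0,0,0,64]])

```text
t: 20.27
tcp_pos: [0.5759, 0.1868, 0.1424]
tcp_rot: [[-0.144, 0.99, 0.004], [0.99, 0.144, 0.001], [0.001, 0.005, -1.0]]
wrist_force: [-0.1, -0.7, 0.4]
opening: 0.0644
gripper_force: 0.0
```

Run:
```python
from h import *
st=get_state();s=snapshot('wrist'); print(st['tcp_pos'],st['wrist_force'])
W=cloud(s,wristT(st,s)); P=W.reshape(-1,3)
p=P[(np.hypot(P[:,0]-.5745,P[:,1]-.1847)<.03)&(P[:,2]>.085)&(P[:,2]<.1)]; print(len(p),cv2.minEnclosingCircle(p[:,:2].astype(np.float32)),np.median(p,0))
```

```text
[0.57590497 0.18684284 0.14241617] [-0.07086778 -0.7462623   0.44942766]
2278 ((0.5720900893211365, 0.18367443978786469), 0.01860678941011429) [0.5722854  0.18511684 0.09482182]
```

Emit:
apply_moves(series=[[0,0,1,0,-30,0,64],[0,0,1,0,-30,0,64],[0,0,1,0,-30,0,64],[0,0,1,0,-30,0,64],[0,0,1,0,-30,0,64],[0,0,1,0,-30,0,64],[0,0,1,0,-30,0,64],[0,0,1,0,-30,0,64],[0,0,0,-2,-30,0,64],[0,0,0,-2,-30,0,64],[0,0,0,-2,-30,0,64],[0,0,0,-2,-30,0,64]])

```text
t: 21.32
tcp_pos: [0.5653, -0.1754, 0.1378]
tcp_rot: [[-0.28, 0.96, -0.002], [0.96, 0.28, 0.0], [0.001, -0.001, -1.0]]
wrist_force: [0.6, 0.0, 0.1]
opening: 0.0639
gripper_force: 0.0
```

Emit:
apply_moves(series=[[0,0,0,-2,-30,0,64],[0,0,0,-1,-30,0,64],[0,0,0,-1,-25,0,64],[0,0,0,0,-12,0,64],[0,0,0,0,0,0,64],[0,0,0,0,0,0,64]])

```text
t: 21.82
tcp_pos: [0.5619, -0.2705, 0.138]
tcp_rot: [[-0.28, 0.96, -0.001], [0.96, 0.28, 0.001], [0.001, -0.001, -1.0]]
wrist_force: [-0.3, 0.4, -1.2]
opening: 0.0643
gripper_force: 0.0
```

Run:
```python
from h import *
st=get_state();s=snapshot('wrist'); print(st['tcp_pos'],np.round(st['tcp_rot'],3).tolist())
W=cloud(s,wristT(st,s)); P=W.reshape(-1,3)
p=P[(np.hypot(P[:,0]-.5625,P[:,1]+.273)<.03)&(P[:,2]>.085)&(P[:,2]<.1)]; print(len(p),cv2.minEnclosingCircle(p[:,:2].astype(np.float32)),np.median(p,0))
```

```text
[ 0.56194617 -0.27046133  0.13803171] [[-0.28, 0.96, -0.001], [0.96, 0.28, 0.001], [0.001, -0.001, -1.0]]
2362 ((0.5623692274093628, -0.27301347255706787), 0.01856965757906437) [ 0.56210496 -0.27184631  0.0948827 ]
```

Red is placed. Next is blue.

Emit:
apply_moves(series=[[0,0,0,0,-3,-15,64],[0,0,0,0,0,-20,64],[0,0,0,0,0,-18,64],[0,0,0,0,0,-12,64],[0,0,0,0,0,0,64],[0,0,0,0,0,0,20],[0,0,0,0,0,0,20],[0,0,0,0,0,0,20],[0,0,0,0,0,0,20],[0,0,0,0,0,0,20],[0,0,0,0,0,0,20],[0,0,0,0,0,0,20]], squeeze=40)

```text
t: 22.87
tcp_pos: [0.5629, -0.2741, 0.0748]
tcp_rot: [[-0.28, 0.96, 0.001], [0.96, 0.28, -0.001], [-0.001, 0.001, -1.0]]
wrist_force: [0.0, 0.5, 6.9]
opening: 0.0362
gripper_force: 40.0
```

Emit:
apply_moves(series=[[0,0,0,0,0,5,20],[0,0,0,0,0,20,20],[0,0,0,0,0,30,20],[0,0,0,0,0,30,20],[0,0,-1,0,20,20,20],[0,0,-1,0,30,0,20],[0,0,-1,0,30,0,20],[0,0,-1,0,30,0,20],[0,0,-1,0,30,0,20],[0,0,-1,0,30,0,20],[0,0,-1,0,30,0,20],[0,0,-1,0,30,0,20]])

```text
t: 23.87
tcp_pos: [0.5617, -0.0427, 0.1791]
tcp_rot: [[-0.143, 0.99, -0.001], [0.99, 0.143, -0.0], [-0.0, -0.001, -1.0]]
wrist_force: [0.6, -0.4, -3.3]
opening: 0.0364
gripper_force: 40.0
```

Emit:
apply_moves(series=[[0,0,0,0,30,0,20],[0,0,0,0,30,0,20],[0,0,0,0,30,0,20],[0,0,0,0,30,0,20],[0,0,0,0,30,0,20],[0,0,0,0,30,0,20],[0,0,0,0,30,0,20],[0,0,0,0,30,0,20],[0,0,0,0,30,0,20],[0,0,0,0,18,0,20],[0,0,0,0,0,0,20],[0,0,0,0,0,0,20]])

```text
t: 24.87
tcp_pos: [0.5617, 0.2449, 0.1788]
tcp_rot: [[-0.146, 0.989, -0.001], [0.989, 0.146, -0.0], [0.0, -0.001, -1.0]]
wrist_force: [-0.1, -1.0, -3.3]
opening: 0.0361
gripper_force: 40.0
```

Emit:
apply_moves(series=[[0,0,0,3,0.5,-15,20],[0,0,0,0,0,-25,20],[0,0,0,0,0,-25,20],[0,0,0,0,0,-17,20],[0,0,0,0,0,-10,20],[0,0,0,0,0,-5,20],[0,0,0,0,0,-2,20],[0,0,0,0,0,0,20],[0,0,0,0,0,0,20]])

```text
t: 25.62
tcp_pos: [0.5659, 0.2446, 0.0809]
tcp_rot: [[-0.144, 0.99, 0.001], [0.99, 0.144, 0.0], [0.0, 0.001, -1.0]]
wrist_force: [-0.5, 0.8, -2.7]
opening: 0.036
gripper_force: 40.0
```

Emit:
apply_moves(series=[[0,0,0,0,0.5,-3,20],[0,0,0,0,0,-2.5,20],[0,0,0,0,0,0,20],[0,0,0,0,0,0,20]])

```text
t: 25.95
tcp_pos: [0.5657, 0.2453, 0.0749]
tcp_rot: [[-0.144, 0.99, 0.001], [0.99, 0.144, 0.0], [0.0, 0.001, -1.0]]
wrist_force: [0.6, -0.6, -0.8]
opening: 0.0364
gripper_force: 40.0
```

Emit:
apply_moves(series=[[0,0,0,0,0,-0.4,20],[0,0,0,0,0,0,20],[0,0,0,0,0,0,40],[0,0,0,0,0,0,55],[0,0,0,0,0,0,64],[0,0,0,0,0,0,64],[0,0,0,0,0,0,64],[0,0,0,0,0,20,64],[0,0,0,0,0,30,64],[0,0,0,0,0,35,64],[0,0,0,0,0,35,64],[0,0,0,0,0,0,64]])

```text
t: 26.95
tcp_pos: [0.5676, 0.2468, 0.2007]
tcp_rot: [[-0.144, 0.99, 0.007], [0.99, 0.144, 0.003], [0.002, 0.008, -1.0]]
wrist_force: [0.6, 0.5, 0.5]
opening: 0.0638
gripper_force: 0.0
```

Emit:
apply_moves(series=[[0,0,0,-2,-30,10,64],[0,0,0,-2,-30,10,64],[0,0,0,-2,-30,10,64],[0,0,0,-2,-30,10,64],[0,0,0,-2,-30,10,64],[0,0,0,-2,-30,10,64],[0,0,0,0,-20,10,64],[0,0,0,0,0,0,64],[0,0,0,0,0,0,64]])

```text
t: 27.7
tcp_pos: [0.5536, 0.044, 0.2645]
tcp_rot: [[-0.142, 0.99, 0.001], [0.99, 0.142, -0.0], [-0.0, 0.001, -1.0]]
wrist_force: [-0.0, 0.3, 0.5]
opening: 0.0642
gripper_force: 0.0
```

Run:
```python
from h import *
st=get_state();s=snapshot('wrist'); save(s,'w5'); print(st['tcp_pos'],st['t'])
W=cloud(s,wristT(st,s)); P=W.reshape(-1,3); rgb=s['frame'].reshape(-1,3)
a=np.radians(8.5); R=np.array([[np.cos(a),-np.sin(a)],[np.sin(a),np.cos(a)]])
for y in (-.093,-.031,.031,.093):
    c=np.array([.579,.154])+R@[0,y]
    m=(np.hypot(P[:,0]-c[0],P[:,1]-c[1])<.03)&(P[:,2]>.08)&(P[:,2]<.11); p=P[m]
    if len(p)<20: print(y,'none'); continue
    o,r=cv2.minEnclosingCircle(p[:,:2].astype(np.float32)); print(y,len(p),((np.array(o)-[.579,.154])@R).round(4),r,np.percentile(p[:,2],[5,50,95]).round(4),np.median(rgb[m],0))
```

```text
[0.5535741  0.0439937  0.26446318] 27.7
-0.093 1073 [-0.0001 -0.0931] 0.018610475584864616 [0.0917 0.0951 0.0964] [149. 122.  51.]
-0.031 1176 [-0.002  -0.0327] 0.018616922199726105 [0.0933 0.0947 0.096 ] [188. 180. 164.]
0.031 1382 [-0.0023  0.0297] 0.01866493560373783 [0.0924 0.0948 0.0961] [169.  46.  40.]
0.093 980 [-0.0002  0.0897] 0.017977459356188774 [0.0835 0.0945 0.0961] [ 45.   70.  125.5]
```

View pics/w5.png

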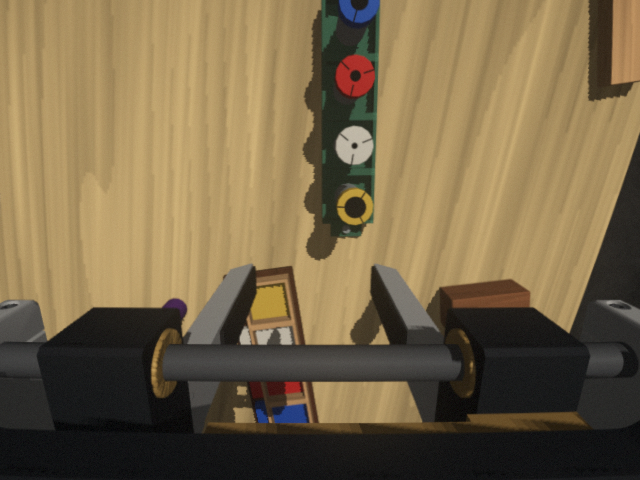

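All four collets stand upright in the steel rack: yellow (355,207), white (354,146), red (355,76) and blue (358,5), each within about 3.5 mm of its pocket centre. The wooden rack is empty, and the robot is clear of everything.

```bash
python3 -c "from station import finish_job; print(finish_job())"
```

```text
the job is handed in; nothing more can be done
None
```

All four collets stand upright in the steel rack in reverse order (yellow rightmost, then white, red, blue), each measured within about 3.5 mm of its pocket centre, and the job is handed in; no verdict came back.

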